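# Hang the suction lifter in its ring stand

## Task

Two hand-held suction lifters stand handle-down in the rack on the bench. Take the one with the wide head and hang it in the ring of the ring stand: handle down through the ring until its head is caught by the ring, hanging upright and at rest. Leave the lifter with the narrow head standing in the rack.

Things in the scene. Friction and masses are not known exactly. Their poses are not given: they have to be found in the camera images.
- wide_lifter: Lifter to hang: round tool standing head up in either rack hole (lean up to 3 deg), 132 mm tall, 0.1 kg. Origin: foot of handle; z along the handle to the head. From the foot: aluminium handle, dia 14, to 90 mm; white cone widening to dia 46 at 106; white hub dia 46 to 126; black rubber cup lip dia 38 to 132.
- wide_lifter_hub (a point): Point on the wide lifter's axis at the middle height of its white hub (dia 46 mm, 20 mm high), where it is to be gripped: 116 mm above its foot, 16 mm below the top of the cup lip.
- narrow_lifter: The other lifter, to stay in the rack: same heights, handle and materials as the wide one, but its white hub is only 26 mm in diameter, so it would fall through the ring. Origin: foot of its handle; z up the handle. It stands in the other hole.
- rack: White block 60 (x) by 150 (y) by 45 mm high on a thin grey foot plate 72 x 162 mm, fixed. Two round holes, dia 17 mm, at y = +40 and -40 mm, x = 0, from the top down to 5 mm above the bench, one lifter in each. Origin: centre of the underside; z up. Beside each head there is free room for fingers in +x and -x.
- stand: Ring stand, fixed: dark base plate 105 x 80 x 8 mm, steel post, short aluminium arm along x carrying a level ring. Origin: on the bench under the ring's centre; z up. The post is 56 mm from it in +x; its collar (dia 22) tops out at 117 mm. The +y and -y sides of the ring are free. A wide lifter hung by its cone has its foot about 18 mm above the bench.
- ring_top (a point): Centre of the ring's mouth at its upper rim, 118 mm above the bench; axes as the stand's. Ring: aluminium, inner dia 34, outer dia 44, 12 mm high, open below down to the base plate (8 mm above the bench).
Things that resemble listed ones, but are neither listed nor needed, are in the scene too. Leave any orange or pink look-alike of the stand alone.

How it is judged:
At the end, for the whole second after the job is handed in: The wide lifter hangs by its head in the ring, released and at rest: the foot of its handle within 15 mm of the ring's axis and 10 to 28 mm above the bench, upright within 10 degrees; the narrow lifter still stands in its hole (foot within 20 mm of where it was) (horizontal distance between wide_lifter and ring_top below 0.015 m and z of wide_lifter in the frame of stand between 0.01 and 0.028 m and angle between wide_lifter's own z axis and vertical below 0.175 rad and contact force between wide_lifter and stand above 0.2 N and linear speed of wide_lifter below 0.03 m/s and distance of narrow_lifter from where it was at the start of the episode below 0.02 m); the robot touches nothing.
It fails at once if the narrow lifter is taken out of the rack (its foot moves more than 30 mm) (distance of narrow_lifter from where it was at the start of the episode above 0.03 m).
It also fails if it takes over 42 s, if anything falls off the work surface, if the arm or the gripper's body presses on something with over 40 N, if the wrist force passes 120 N, or if a joint passes its speed limit or range.

## Robot

A 7-joint arm with a two-finger parallel gripper is mounted at the origin on a cart in front of the work surface, level with it; the furniture and walls round the work are solid. World frame = base frame: x ahead of the robot, y to its left, z up, the work surface at z = 0. Lengths are in m, angles in rad, forces in N, time in s.
With the tool pointing down it reaches from about 0.425 to 0.925 m from the base axis. Payload 6.8 kg.
Tool frame: the origin (TCP) lies at the very end of the fingers, on their centre line; the grasp point (between the pads) lies 19 mm behind it; z points along the fingers, y is the direction in which the jaws open and shut (so a half turn about z gives the same grasp; the last joint's range is limited). The gripper opens to 88 mm and grips with 3 to 60 N. Pads are 20 mm wide; open, the fingers measure 115 mm over their backs; the gripper's body (75 mm by 178 mm) begins 61 mm behind the grasp point.
Start: joints at [-1.313, 0.477, 0.022, 1.555, -0.011, 1.109, -0.083], TCP at [0.241, 0.63, 0.223] pointing down, gripper open.
Joint ranges: [-2.96, 2.96], [-0.34, 2.1], [-1.41, 1.46], [0.24, 2.44], [-1.37, 4.51], [0.17, 1.92], [-2.96, 2.96]. Speed limits (rad/s): [2.39, 2.39, 3.14, 3.14, 3.14, 3.14, 3.14].

## Interface

Orientations are given as a unit quaternion [w, x, y, z].
In Python, from workcell import env gives the robot as it stands.
- The arm moves only by the tool servo_tool, never from a script. Its argument "rows" is a list of rows, each a list of 7 numbers: the shift along the tool's x, y, z in mm, then the turn, a rotation vector about the tool's x, y, z in rad, then the opening, from 0 (shut) to 1 (fully open). A call has 1 to 12 rows; each row is the pose to reach, as a shift and turn from the pose commanded when the call began, along the tool's axes at that moment; what a row does not reach only later rows make up. A row lasts 1/10 s, in which the tool goes at most 50 mm and 8.59 degrees, less where a joint would pass 70% of its speed; a pose out of reach is approached as far as the arm can. A call with a gripper value outside its range is refused whole. The fingers move at their own pace and stop on an object; "squeeze" is the grip in N (left out, the last holds). Time passes only in rows, so rows that repeat a pose let the fingers close. It gives the time, the measured TCP pose, the force and the opening at its end, in the units of the state.
- env.sense(): the state, without advancing time (a new reading comes with each control period).
- env.snapshot(name): name is "scene" or "top" or "wrist"; returns the picture (480x640x3 uint8, blue, green, red); there is no depth.
- env.camera_params(name): a dict with "vfov" (degrees; the focal length in pixels is half the picture's height over the tangent of half this angle, whatever the lens; pixels are square), "cx", "cy" (the principal point, pixels), "extrinsics" (4x4, takes a point from camera to world coordinates); the wrist camera has in their place "hand_eye" (4x4, takes a point from camera to tool coordinates, whose origin is the TCP and whose axes are the flange's). Camera axes: x right, y down, z forward; pixel columns grow to the right and rows downward; lengths in m; the calibration is good to about 2 mm. A picture is of the moment at which its call begins: read the wrist's pose just before it. camera_params takes no time and is no camera call.
- env.finish_job(): hands the job in, once; it reports no verdict.
The state is a dict: "t": time; "joint_pos": joint angles; "joint_vel": joint speeds; "tau": joint torques, N m; "ee_pos": TCP position; "ee_rot": TCP orientation; "ft_force": force on the tool from outside, world axes, zero at the start; "moment": the same for the moment, N m; "finger_gap": opening from 0.0 (shut) to 1.0 (fully open).
Only numpy, scipy, OpenCV 4.12 (cv2) and the standard library are available. Lean on these libraries where they do the work, as an engineer would, in place of code of your own. Each camera call takes 0.05 s, during which the arm holds its last target. There are 200 camera calls.

## Working session

There is one attempt and no reset: what is moved stays moved. The work goes in short steps, Python scripts to look and compute and a tool call to move; the robot and the scene stay as the last step left them, time stands still between calls to the robot, and variables do not carry over. Pictures are saved under pics/ and viewed, about 8 in all and at most 12, crops included, and the job is handed in when it is done.

Besides the shell and the picture viewer there is one more tool, called after "Request:" by a JSON object that holds its "op" and its "data", one argument or row to a line. servo_tool: Moves the arm, as the interface text tells. Its arguments: {"type":"object","properties":{"rows":{"type":"array","items":{"type":"array","items":{"type":"number"}}},"squeeze":{"type":"number"}},"required":["rows"]}

```bash
mkdir -p pics
python3 - <<'E'
from workcell import env
import cv2,numpy as np
s=env.sense();print(s)
for n in("scene","top","wrist"):
    print(n,env.camera_params(n)); cv2.imwrite(f"pics/{n}0.png",env.snapshot(n))
E
```

```text
{'t': 0.0, 'joint_pos': array([-1.31309714,  0.47774879,  0.02232515,  1.5564675 , -0.01147806,
        1.1093095 , -0.08308013]), 'joint_vel': array([ 0.00027787,  0.00069786, -0.00079219, -0.00088499, -0.00087856,
        0.00170376, -0.00020443]), 'tau': array([ 1.07205476e-04, -5.82865047e+01,  1.53482594e+00, -2.72614539e+01,
       -5.43039374e-02,  1.68922695e-02,  1.82538752e-04]), 'ee_pos': array([0.24123728, 0.62975928, 0.22170909]), 'ee_rot': array([-9.19297557e-05,  1.81849997e-01,  9.83325869e-01, -8.97846771e-04]), 'ft_force': array([-0.11563112, -0.23856427,  0.24686235]), 'moment': array([-0.05198749,  0.03998043, -0.0218316 ]), 'finger_gap': 0.9989874091796723}
scene {'vfov': 50.637558149064205, 'cx': 321.78333163469995, 'cy': 241.1856066937787, 'extrinsics': array([[ 0.76941334, -0.35874744,  0.52849162,  0.01872929],
       [-0.63865914, -0.44611786,  0.62697158, -0.56796768],
       [ 0.0108451 , -0.8199263 , -0.57236636,  0.57847244],
       [ 0.        ,  0.        ,  0.        ,  1.        ]])}
top {'vfov': 56.47801249894816, 'cx': 330.6299703897768, 'cy': 239.1274874396816, 'extrinsics': array([[ 0.01067852, -0.98695576,  0.16063718,  0.34263483],
       [-0.99916189, -0.01688   , -0.03729049, -0.00850095],
       [ 0.03951562, -0.16010434, -0.98630883,  0.93914706],
       [ 0.        ,  0.        ,  0.        ,  1.        ]])}
wrist {'vfov': 66.4648655749548, 'cx': 324.1219475926673, 'cy': 235.285984395169, 'hand_eye': array([[ 4.94414308e-04, -9.52871999e-01, -3.03372228e-01,
         8.40157684e-02],
       [ 9.99999694e-01,  2.87248025e-04,  7.27500862e-04,
        -3.88112934e-04],
       [-6.06072127e-04, -3.03372495e-01,  9.52871850e-01,
        -1.61771694e-01],
       [ 0.00000000e+00,  0.00000000e+00,  0.00000000e+00,
         1.00000000e+00]])}
```

View pics/scene0.png

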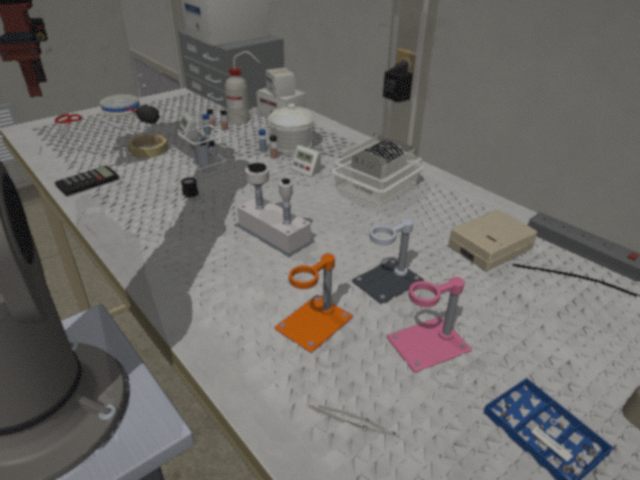

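View pics/top0.png

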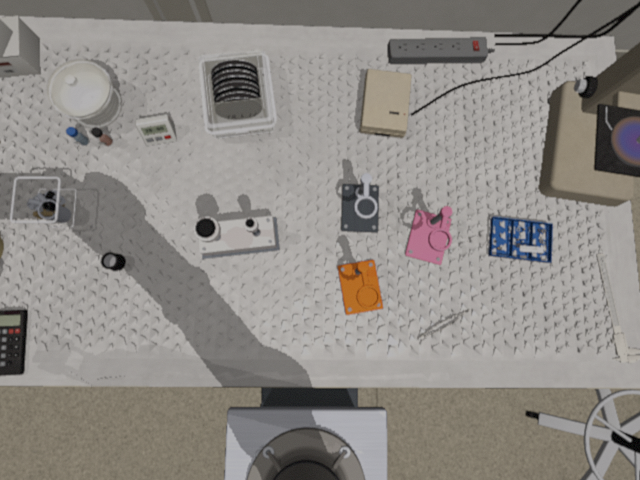

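The candidates are as follows:
- **Lifters:** the wide head is at scene (257,172) / top (206,228). The narrow one is at scene (285,186) / top (251,225).
- **Stands:** the dark-based aluminium one has its ring at scene (383,234) / top (366,206), and that is the target. The orange (303,276) and pink (425,293) look-alikes get left alone.

I'll check both choices in one enlarged crop.

Run:
```python
import cv2,numpy as np
t=cv2.imread("pics/top0.png");s=cv2.imread("pics/scene0.png")
f=lambda im,x,y,w,h,k:cv2.resize(im[y:y+h,x:x+w],None,fx=k,fy=k,interpolation=cv2.INTER_CUBIC)
a=np.hstack([f(t,190,200,100,70,4),f(t,330,170,100,70,4)])
b=np.hstack([f(s,230,155,100,75,4),f(s,350,215,100,75,4)])
cv2.imwrite("pics/c1.png",np.vstack([a,b]))
```

```text
(no output)
```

View pics/c1.png

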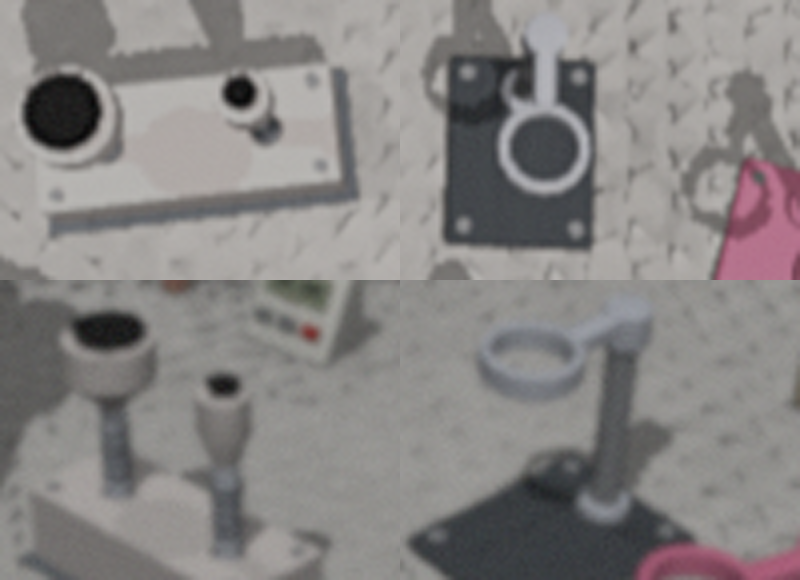

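The crop confirms both choices. The wide cup top is at top (205.5,227.8) / scene (257,167.5), and the dark stand's ring is at top (366,207) / scene (382.7,233).

```bash
cat > h.py <<'E'
import numpy as np,cv2
from scipy.spatial.transform import Rotation as R
from workcell import env
def cam(n,s=None):
    p=env.camera_params(n); f=240/np.tan(np.radians(p["vfov"]/2))
    if n=="wrist":
        q=s["ee_rot"];T=np.eye(4);T[:3,:3]=R.from_quat([*q[1:],q[0]]).as_matrix();T[:3,3]=s["ee_pos"]
        E=T@p["hand_eye"]
    else:E=p["extrinsics"]
    return E,f,p["cx"],p["cy"]
def hit(c,u,v,z):
    E,f,cx,cy=c; d=E[:3,:3]@[(u-cx)/f,(v-cy)/f,1]; return E[:3,3]+d*(z-E[2,3])/d[2]
def proj(c,P):
    E,f,cx,cy=c; q=E[:3,:3].T@(np.array(P)-E[:3,3]); return q[:2]/q[2]*f+[cx,cy]
def totool(s,P):
    q=s["ee_rot"];return R.from_quat([*q[1:],q[0]]).inv().apply(np.array(P)-s["ee_pos"])*1000
E
python3 - <<'E'
from h import *
np.set_printoptions(precision=4,suppress=True)
t,s=cam("top"),cam("scene")
for k,c,u,v,z in [("wide",t,205.5,227.8,.137),("wide",s,257,167.5,.137),("nar",t,249.75,223.3,.137),("nar",s,285.7,181,.137),("ring",t,366,207,.118),("ring",s,382.7,233,.118),
 ("rackFL",t,202.5,253,.045),("rackFR",t,275.5,245.3,.045),("rackBR",t,272.5,217,.045),("post",t,366.3,179,.128),("baseL",t,341.5,184.5,.008),("baseFL",t,341,230,.008),("baseFR",t,378,231,.008)]:
    print(k,hit(c,u,v,z))
st=env.sense();r=R.from_quat(np.r_[st["ee_rot"][1:],st["ee_rot"][0]]).as_matrix();print(r)
E
```

```text
wide [0.4901 0.1877 0.137 ]
wide [0.4871 0.1829 0.137 ]
nar [0.4999 0.1086 0.137 ]
nar [0.4977 0.1049 0.137 ]
ring [ 0.5391 -0.1058  0.118 ]
ring [ 0.536  -0.1078  0.118 ]
rackFL [0.4558 0.2133 0.045 ]
rackFR [0.4738 0.0687 0.045 ]
rackBR [0.5318 0.0765 0.045 ]
post [ 0.5909 -0.1053  0.128 ]
baseL [ 0.6141 -0.0659  0.008 ]
baseFL [ 0.5143 -0.0655  0.008 ]
baseFR [ 0.5135 -0.1444  0.008 ]
[[-0.9338  0.3577 -0.0004]
 [ 0.3577  0.9338 -0.0013]
 [-0.0001 -0.0013 -1.    ]]
```

Rack yaw is about 7° and stand yaw about 0°. I'll move above the wide lifter, turning the jaws along the rack's x.

Request:
{"op": "servo_tool", "data": {
  "rows": [
    [-390, -327, 0, 0, 0, 1.08, 1],
    [-390, -327, 0, 0, 0, 1.08, 1],
    [-390, -327, 0, 0, 0, 1.08, 1],
    [-390, -327, 0, 0, 0, 1.08, 1],
    [-390, -327, 0, 0, 0, 1.08, 1],
    [-390, -327, 0, 0, 0, 1.08, 1],
    [-390, -327, 0, 0, 0, 1.08, 1],
    [-390, -327, 0, 0, 0, 1.08, 1],
    [-390, -327, 0, 0, 0, 1.08, 1],
    [-390, -327, 0, 0, 0, 1.08, 1],
    [-390, -327, 0, 0, 0, 1.08, 1],
    [-390, -327, 0, 0, 0, 1.08, 1]
  ],
  "squeeze": 20
}}

```text
t: 1.35
ee_pos: [0.4893, 0.1835, 0.2226]
ee_rot: [0.0, 0.663, 0.748, -0.0]
ft_force: [-0.1, 1.2, -0.5]
finger_gap: 1.004
```

Request:
{"op": "servo_tool", "data": {
  "rows": [
    [0, 0, 0, 0, 0, 0, 1],
    [0, 0, 0, 0, 0, 0, 1],
    [0, 0, 0, 0, 0, 0, 1],
    [0, 0, 0, 0, 0, 0, 1]
  ]
}}

```text
t: 1.75
ee_pos: [0.4882, 0.1866, 0.2226]
ee_rot: [-0.0, 0.661, 0.751, -0.0]
ft_force: [0.4, -1.4, -0.1]
finger_gap: 1.0
```

Run:
```python
from h import *
s=env.sense();im=env.snapshot("wrist");print(s["t"],s["ee_pos"],s["ee_rot"],s["joint_pos"],np.abs(s["joint_vel"]).max(),s["ft_force"])
cv2.imwrite("pics/w1.png",im);np.save("w1.npy",np.r_[s["ee_pos"],s["ee_rot"]])
```

```text
1.75 [0.48818367 0.18660508 0.22258236] [-1.28848860e-04  6.60798693e-01  7.50563169e-01 -2.54418247e-05] [-0.84309168  0.23358001  0.4233814   1.94004833 -0.11416883  0.99108729
 -0.24015238] 0.006410821294163397 [ 0.44671543 -1.36090203 -0.05798894]
```

View pics/w1.png

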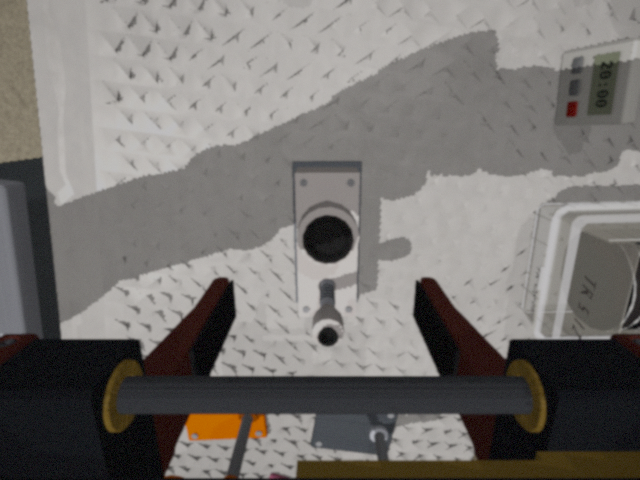

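The wide cup's top is at (328,239), the narrow one's at (328,336), and the rack's sides are parallel to the image columns, so the jaws are aligned.

Run:
```python
from h import *
a=np.load("w1.npy");s=dict(ee_pos=a[:3],ee_rot=a[3:]);c=cam("wrist",s)
P=hit(c,328,239,.137);print(P,totool(s,P));print(hit(c,328,336,.137))
print("holefloor", [hit(c,*p,.045) for p in [(293,163),(360,163)]])
```

```text
[0.49039785 0.18912659 0.137     ] [ 2.20699948  2.53363633 85.58218885]
[0.50073144 0.11053272 0.137     ]
holefloor [array([0.45396975, 0.22773251, 0.045     ]), array([0.51475959, 0.23552688, 0.045     ])]
```

Request:
{"op": "servo_tool", "data": {
  "rows": [
    [2, 2.5, 30, 0, 0, 0, 1],
    [2, 2.5, 60, 0, 0, 0, 1],
    [2, 2.5, 90, 0, 0, 0, 1],
    [2, 2.5, 110, 0, 0, 0, 1],
    [2, 2.5, 118, 0, 0, 0, 1],
    [2, 2.5, 118, 0, 0, 0, 1],
    [2, 2.5, 118, 0, 0, 0, 1]
  ]
}}

```text
t: 2.5
ee_pos: [0.4915, 0.1881, 0.1055]
ee_rot: [0.0, 0.662, 0.75, 0.001]
ft_force: [-0.6, -0.0, -0.3]
finger_gap: 0.999
```

Request:
{"op": "servo_tool", "data": {
  "rows": [
    [0, 0, 0, 0, 0, 0, 0.6],
    [0, 0, 0, 0, 0, 0, 0.4],
    [0, 0, 0, 0, 0, 0, 0.3],
    [0, 0, 0, 0, 0, 0, 0.3],
    [0, 0, 0, 0, 0, 0, 0.3],
    [0, 0, 0, 0, 0, 0, 0.3],
    [0, 0, 0, 0, 0, 0, 0.3]
  ],
  "squeeze": 20
}}

```text
t: 3.2
ee_pos: [0.491, 0.1878, 0.1047]
ee_rot: [-0.0, 0.662, 0.75, 0.0]
ft_force: [0.2, 0.5, 1.0]
finger_gap: 0.517
```

The opening is 45.5 mm, which matches the wide hub. Lifting.

Request:
{"op": "servo_tool", "data": {
  "rows": [
    [0, 0, -15, 0, 0, 0, 0.3],
    [0, 0, -40, 0, 0, 0, 0.3],
    [0, 0, -70, 0, 0, 0, 0.3],
    [0, 0, -100, 0, 0, 0, 0.3],
    [0, 0, -130, 0, 0, 0, 0.3],
    [0, 0, -160, 0, 0, 0, 0.3],
    [0, 0, -180, 0, 0, 0, 0.3],
    [0, 0, -180, 0, 0, 0, 0.3],
    [0, 0, -180, 0, 0, 0, 0.3]
  ]
}}

```text
t: 4.1
ee_pos: [0.4905, 0.1877, 0.2839]
ee_rot: [-0.0, 0.662, 0.75, -0.0]
ft_force: [-0.3, -0.4, -2.3]
finger_gap: 0.517
```

Run:
```python
from h import *
s=env.sense();im=env.snapshot("wrist");sc=env.snapshot("scene");print(s["t"],s["ee_pos"],s["finger_gap"],s["ft_force"],s["joint_pos"])
cv2.imwrite("pics/l1.png",np.hstack([cv2.resize(im,(480,360)),cv2.resize(sc[60:280,150:350],None,fx=1.6363,fy=1.6363)[:360,:320]]))
print(totool(s,[.5375,-.1068,s["ee_pos"][2]]))
```

```text
4.1 [0.4904728  0.18767945 0.28385106] 0.5168834583034315 [-0.29188561 -0.35178247 -2.31746931] [-0.86679206  0.17423045  0.44091062  1.859444   -0.08222073  1.12625168
 -0.27117165]
[-2.98045894e+02  9.91708356e+00  3.90864784e-03]
```

View pics/l1.png

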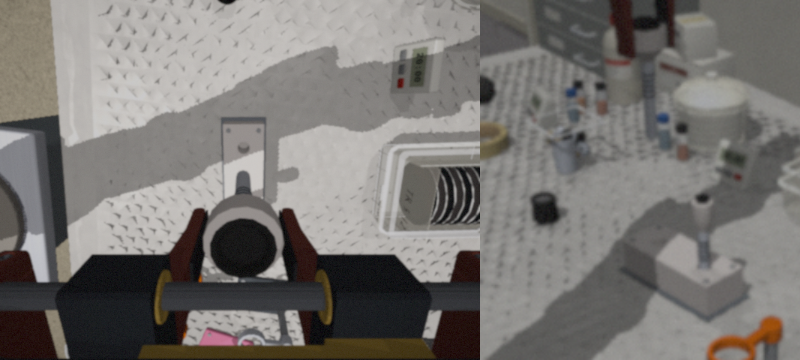

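The wide lifter is held upright, its hole is empty and the narrow lifter is still standing. Next I'll carry it above the ring and turn the jaws along the stand's y.

Request:
{"op": "servo_tool", "data": {
  "rows": [
    [-20, 1, 0, 0, 0, -0.1, 0.3],
    [-50, 2, 0, 0, 0, -0.24, 0.3],
    [-85, 3, 0, 0, 0, -0.38, 0.3],
    [-120, 4, 0, 0, 0, -0.52, 0.3],
    [-155, 6, 0, 0, 0, -0.66, 0.3],
    [-190, 7, 0, 0, 0, -0.8, 0.3],
    [-225, 8, 0, 0, 0, -0.94, 0.3],
    [-255, 9, 0, 0, 0, -1.08, 0.3],
    [-280, 10, 0, 0, 0, -1.22, 0.3],
    [-297, 11, 0, 0, 0, -1.34, 0.3],
    [-297, 11, 0, 0, 0, -1.44, 0.3],
    [-297, 11, 0, 0, 0, -1.447, 0.3]
  ]
}}

```text
t: 5.4
ee_pos: [0.538, -0.1062, 0.283]
ee_rot: [-0.001, -0.0, 1.0, -0.0]
ft_force: [-0.5, 0.2, -1.7]
finger_gap: 0.518
```

Request:
{"op": "servo_tool", "data": {
  "rows": [
    [0, 0, 0, 0, 0, 0, 0.3],
    [0, 0, 10, 0, 0, 0, 0.3],
    [0, 0, 20, 0, 0, 0, 0.3],
    [0, 0, 25, 0, 0, 0, 0.3],
    [0, 0, 25, 0, 0, 0, 0.3],
    [0, 0, 25, 0, 0, 0, 0.3],
    [0, 0, 25, 0, 0, 0, 0.3]
  ]
}}

```text
t: 6.1
ee_pos: [0.5391, -0.1056, 0.26]
ee_rot: [0.0, -0.001, 1.0, -0.0]
ft_force: [0.4, -0.8, -2.3]
finger_gap: 0.515
```

Run:
```python
from h import *
s=env.sense();im=env.snapshot("wrist");sc=env.snapshot("scene");print(s["t"],s["ee_pos"],s["ee_rot"],s["finger_gap"],s["ft_force"],s["joint_pos"])
np.save("w2.npy",np.r_[s["ee_pos"],s["ee_rot"]]);cv2.imwrite("pics/w2raw.png",im)
cv2.imwrite("pics/h1.png",np.hstack([im[:,160:480],cv2.resize(sc[130:310,290:470],(480,480),interpolation=cv2.INTER_CUBIC)]))
```

```text
6.1 [ 0.53909014 -0.10556996  0.25996428] [ 3.11128653e-04 -5.21585499e-04  9.99999816e-01 -1.07015383e-05] 0.5148743890288581 [ 0.43709411 -0.81168701 -2.27201247] [-0.30314675  0.24433123  0.46111459  1.83979662 -0.12212584  1.0845983
  1.77512405]
```

View pics/h1.png

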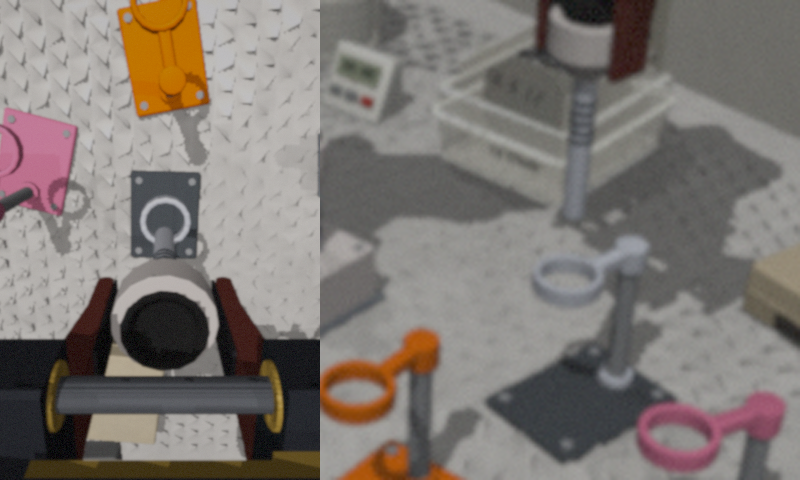

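The ring is centred at about (324.5,220) in the wrist view. The handle foot shows at about (324,230) and looks straight.

Run:
```python
from h import *
a=np.load("w2.npy");s=dict(ee_pos=a[:3],ee_rot=a[3:]);c=cam("wrist",s)
P=hit(c,324.5,220,.118);print("ring",P,totool(s,P))
p=s["ee_pos"];print("foot exp px wrist",proj(c,[p[0],p[1],.16]),"scene",(proj(cam("scene"),[p[0],p[1],.16])-[290,130])*480/180+[320,0])
im=cv2.imread("pics/w2raw.png")[180:280,274:374];cv2.imwrite("pics/w2c.png",cv2.resize(im,(600,600),interpolation=cv2.INTER_CUBIC))
```

```text
ring [ 0.53803112 -0.105337    0.118     ] [  1.14711135   0.23714724 141.96359034]
foot exp px wrist [324.27355667 236.15963349] scene [573.7947964  212.67219044]
```

View pics/w2c.png

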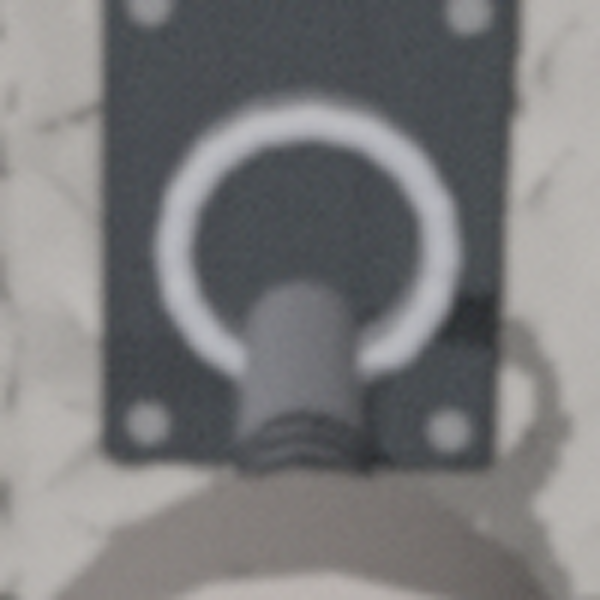

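The handle is straight (foot as predicted) and over the ring within about 1 mm. Lowering.

Request:
{"op": "servo_tool", "data": {
  "rows": [
    [1, 0.5, 20, 0, 0, 0, 0.3],
    [1, 0.5, 40, 0, 0, 0, 0.3],
    [1, 0.5, 60, 0, 0, 0, 0.3],
    [1, 0.5, 80, 0, 0, 0, 0.3],
    [1, 0.5, 100, 0, 0, 0, 0.3],
    [1, 0.5, 115, 0, 0, 0, 0.3],
    [1, 0.5, 125, 0, 0, 0, 0.3],
    [1, 0.5, 132, 0, 0, 0, 0.3],
    [1, 0.5, 136, 0, 0, 0, 0.3],
    [1, 0.5, 138, 0, 0, 0, 0.3],
    [1, 0.5, 138, 0, 0, 0, 0.3],
    [1, 0.5, 138, 0, 0, 0, 0.3]
  ]
}}

```text
t: 7.4
ee_pos: [0.5382, -0.1051, 0.1221]
ee_rot: [0.0, -0.001, 1.0, 0.0]
ft_force: [-0.3, -0.0, -0.5]
finger_gap: 0.519
```

Request:
{"op": "servo_tool", "data": {
  "rows": [
    [0, 0, 1, 0, 0, 0, 0.3],
    [0, 0, 2, 0, 0, 0, 0.3],
    [0, 0, 2, 0, 0, 0, 0.3]
  ]
}}

```text
t: 7.7
ee_pos: [0.5382, -0.105, 0.1199]
ee_rot: [0.0, -0.001, 1.0, 0.0]
ft_force: [0.5, 0.2, -0.9]
finger_gap: 0.511
```

Run:
```python
from h import *
im=env.snapshot("wrist");sc=env.snapshot("scene");s=env.sense();print(s["t"],s["ee_pos"],s["ft_force"],s["finger_gap"])
cv2.imwrite("pics/i1.png",np.hstack([im[:,160:480],cv2.resize(sc[130:310,290:470],(480,480),interpolation=cv2.INTER_CUBIC)]))
```

```text
7.8 [ 0.53819511 -0.10503179  0.11986216] [ 0.54004709  0.21929253 -0.0556767 ] 0.5186661930175533
```

View pics/i1.png

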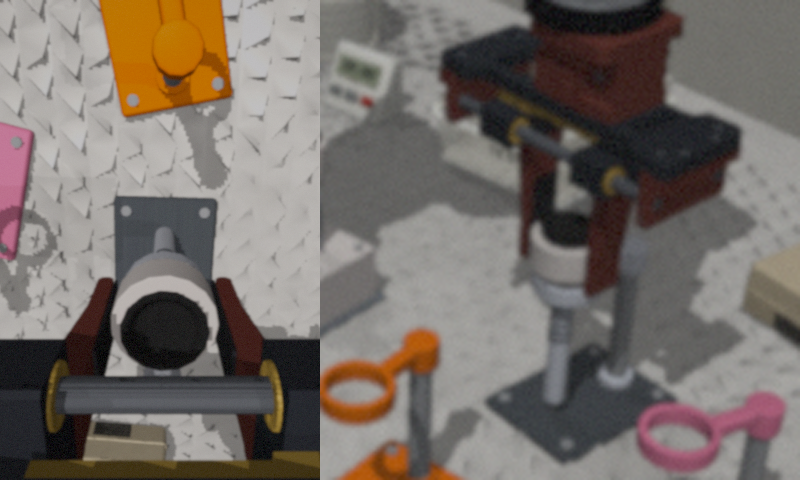

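The handle is through the ring, the cone is at its mouth and forces are low. Releasing and rising.

Request:
{"op": "servo_tool", "data": {
  "rows": [
    [0, 0, 0, 0, 0, 0, 0.55],
    [0, 0, 0, 0, 0, 0, 0.65],
    [0, 0, 0, 0, 0, 0, 0.8],
    [0, 0, 0, 0, 0, 0, 0.8],
    [0, 0, 0, 0, 0, 0, 0.8],
    [0, 0, 0, 0, 0, 0, 0.8],
    [0, 0, 0, 0, 0, 0, 0.8]
  ]
}}

```text
t: 8.5
ee_pos: [0.5378, -0.105, 0.1197]
ee_rot: [0.0, -0.001, 1.0, 0.0]
ft_force: [0.7, 0.1, 0.6]
finger_gap: 0.801
```

Request:
{"op": "servo_tool", "data": {
  "rows": [
    [0, 0, -10, 0, 0, 0, 0.8],
    [0, 0, -30, 0, 0, 0, 0.8],
    [0, 0, -60, 0, 0, 0, 0.8],
    [0, 0, -90, 0, 0, 0, 0.8],
    [0, 0, -120, 0, 0, 0, 0.8],
    [0, 0, -150, 0, 0, 0, 0.8],
    [0, 0, -150, 0, 0, 0, 0.8],
    [0, 0, -150, 0, 0, 0, 0.8],
    [0, 0, -150, 0, 0, 0, 0.8],
    [0, 0, -150, 0, 0, 0, 0.8],
    [0, 0, -150, 0, 0, 0, 0.8]
  ]
}}

```text
t: 9.6
ee_pos: [0.5373, -0.105, 0.2687]
ee_rot: [-0.001, -0.001, 1.0, -0.0]
ft_force: [-0.8, 0.4, -0.5]
finger_gap: 0.8
```

Run:
```python
from h import *
s=env.sense();im=env.snapshot("wrist");sc=env.snapshot("scene");print(s["t"],s["ee_pos"],s["ft_force"],s["finger_gap"])
c=cam("wrist",s);print("exp cup",proj(c,[.538,-.1053,.15])-[160,0])
S=cam("scene");k=480/240
for z in (.018,.15):print("exp scene",(proj(S,[.538,-.1053,z])-[230,110])*k+[320,0])
cv2.imwrite("pics/e1.png",np.hstack([im[:,160:480],cv2.resize(sc[110:350,230:470],(480,480),interpolation=cv2.INTER_CUBIC)]))
```

```text
9.6 [ 0.53734073 -0.10500329  0.26873735] [-0.82042842  0.37830034 -0.52814335] 0.7998656119767568
exp cup [163.8962443  230.09858818]
exp scene [615.84156004 338.98879711]
exp scene [628.11081967 210.52937618]
```

View pics/e1.png

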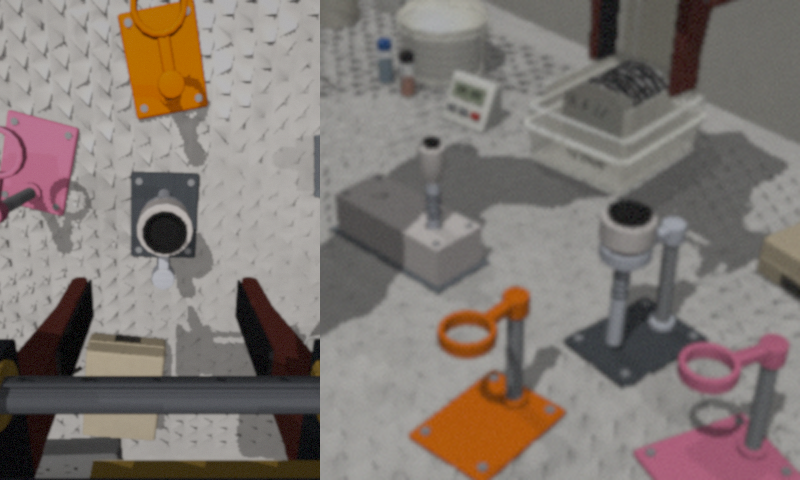

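The cup is at (164,231), where (164,230) was expected, and it hangs upright. In the scene view the foot is at about (615,344) against an expected (616,339), and the cup top is at (630,212) against (628,211). The narrow lifter still stands and the arm is clear, so I'm handing in.

```bash
python3 -c "
from workcell import env
print(env.finish_job())"
```

```text
the job is handed in; nothing more can be done
None
```

The wide lifter now hangs in the ring of the dark-based stand, and I handed the job in at about 9.7 s. I gripped it by the hub (45.5 mm measured, 46 mm expected), lowered it handle-down through the ring, released it and drew the gripper back about 150 mm.

- **Wide lifter:** in the last pictures its head sits upright in the ring. The cup is within about 1 px of where it should be in the wrist view, and the cup and foot are within a few pixels in the scene view.
- **Narrow lifter:** it still stands in its hole in the rack.
- **Robot:** the gripper was clear of everything, with forces back to the noise level. The wrist force read under 3 N after every move.
- **Disagreements:** the scene and top cameras differed by 3–6 mm on the same points. I went with the top camera, because the wrist camera agreed with it to about 2 mm. No check failed.
- **Not checked:** I took only one picture after the release, so "at rest" is judged from that and from the 1.1 s that had passed. No verdict was reported.

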